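Unlock the match drawer with its key and open it

TASK

The matches are kept locked away in the low wooden drawer unit: take the key with the round head out of the wooden key block, push it fully home in the keyhole on top of the unit, turn it clockwise (seen from above) until it stops so that the hidden bolt lets go, then pull the drawer well open by its handle. Leave the key standing in the lock, still turned, leave the T-headed key in the block, do not force the drawer while it is locked, and do not knock over or push away the salt shaker or the little cup.

Things in the scene. Friction and masses are not known exactly. Their poses are not given: they have to be found in the camera images.
- round_key: The drawer's key, plain steel, about 60 g, upright in the key block. Origin: on its axis at the underside of its collar; z up, y across the flat of head and bit, x through their thickness. Collar 20 mm in diameter, z 0 to +4 mm; shaft 6 mm in diameter down to z = -27 mm. It works equally well turned by half a turn about z.
- key_head (a point): Centre of the round key's head (z = +33 mm on the key, axes of the key): a flat disc 36 mm in diameter, 9 mm thick along the key's x, top at z = +51 mm. Grip its flat faces from above, fingers closing along the key's x.
- key_bit (a point): Foot of the round key (z = -27 mm on the key, axes of the key). The bit is a flag to both sides of the shaft, 22 mm in y, 5 mm in x, from z = -24 to -14 mm on the key, with a narrower nose of 18 x 3.5 mm down to -27 mm.
- tee_key: The wrong key, to be left in the block: same collar, shaft and bit, same frame, but its head is a T bar 50 mm in y, 9 mm in x, 14 mm high, centre at z = +28 mm.
- key_block: Wooden block fixed to the worktop, 54 (x) by 130 (y) by 42 mm high, origin under its centre. Two slots in its top, 8 by 25 mm, 34 mm deep, at y = -37.5 and +37.5 mm; a key stands in each with its collar on the block's top, heads flat along the block's y. Which key is in which slot varies.
- match_safe: Low wooden drawer unit fixed to the worktop, 200 mm deep (x) by 180 mm wide (y) by 90 mm high, origin under its centre, z up, its drawer front faces its own -x.
- keyhole (a point): Centre of the keyhole, on the face of the 44 mm square steel lock plate on the unit's top, 92 mm over the worktop; at x = +10, y = -45 mm in the unit's frame, axes of the unit. An upright slot, 24.5 mm along the unit's y by 7.5 mm along its x, 2 mm chamfer. With the key fully home its collar rests on the plate, so the key's origin meets this point.
- lock_cylinder (a joint): Angle of the lock's cylinder (same slot as the plate, hidden below the 9 mm plate), rad: 0 locked, grows clockwise seen from above, end stop 1.4. The key turns it only with its bit wholly below the plate; once turned, the bit is caught and the key stands by itself. The bolt clears the drawer at about 1.0. Friction 0.06 N m; stays where left.
- drawer_handle (a point): Middle of the drawer's steel bar handle, 66 mm over the worktop; the bar runs 100 mm along the unit's y, about 10 mm thick, its centre 35 mm in front of the drawer's face. Grip it from above with fingers closing along the unit's x. Axes of the unit; the drawer is pulled along the unit's -x.
- drawer (a joint): Opening of the drawer in m: 0 shut, end stop at 0.12. Friction about 1.5 N, stays where it is left. While locked it has about 2 mm of play.
- salt_shaker: Bystander, 44 mm in diameter, 90 mm high, between the key block and the unit; origin under its centre.
- espresso_cup: Bystander, small cup 62 x 87 x 51 mm; origin under its centre.
Not all that is in view belongs to the job. What is shaped like the round_key but yellow is not meant.

How it is judged (in metres and radians):
On the way, in this order (a step that is already met when the one before it is completed fails the run):
1. the round-headed key is fully home in the keyhole, not yet turned (z of round_key in the frame of keyhole below 0.004 m and horizontal distance between round_key and keyhole below 0.005 m and angle between round_key's own z axis and vertical below 0.17 rad and value of joint lock_cylinder below 0.4 rad), for 0.1 s.
2. the key, home in the lock, has been turned clockwise to the stop (value of joint lock_cylinder above 1.15 rad and distance between round_key and keyhole below 0.008 m), for 0.1 s.
At the end, for the whole second after the job is handed in: The drawer is open by more than 60 mm and at rest, and the round-headed key stands in the keyhole, home (within 8 mm) and upright (within 14 degrees), with the lock still turned by more than 1.1 rad (value of joint drawer above 0.06 m and velocity of joint drawer below 0.01 m/s and value of joint lock_cylinder above 1.1 rad and distance between round_key and keyhole below 0.008 m and angle between round_key's own z axis and vertical below 0.25 rad and linear speed of round_key below 0.02 m/s); the robot touches nothing.
It fails at once if the drawer was forced while the lock was not turned (value of joint drawer above 0.012 m and value of joint lock_cylinder below 0.75 rad).
It fails at once if the T-headed key was taken from its place (distance of tee_key from where it was at the start of the episode above 0.02 m).
It fails at once if the salt shaker was pushed away or knocked over (distance of salt_shaker from where it was at the start of the episode above 0.04 m or angle between salt_shaker's own z axis and vertical above 0.6 rad).
It fails at once if the cup was pushed away or knocked over (distance of espresso_cup from where it was at the start of the episode above 0.04 m or angle between espresso_cup's own z axis and vertical above 0.6 rad).
It also fails if it takes over 62 s, if anything falls off the work surface, if the arm or the gripper's body presses on something with over 40 N, if the wrist force passes 120 N, or if a joint passes its speed limit or range.

ROBOT

A 6-joint arm with a two-finger parallel gripper is mounted at the origin on a cart in front of the work surface, level with it; the furniture and walls round the work are solid. World frame = base frame: x ahead of the robot, y to its left, z up, the work surface at z = 0. Lengths are in m, angles in degrees, forces in N, time in s.
With the tool pointing down it reaches from about 0.4 to 0.825 m from the base axis. Payload 7 kg.
Tool frame: the origin (TCP) lies midway between the tips of the shut fingers; the grasp point (between the pads) lies 19 mm behind it; z points along the fingers, y is the line along which they close (so a half turn about z gives the same grasp; the last joint's range is limited). The gripper opens to 88 mm and grips with 3 to 60 N. Pads are 19 mm wide; open, the fingers measure 130 mm over their backs; the gripper's body (78 mm by 193 mm) begins 47 mm behind the grasp point.
Start: joints at [-47.607, 20.546, 0.682, 0, -70.136, -16.507], TCP at [0.295, -0.607, 0.188] pointing down, gripper open.
Joint ranges: [-176.03, 176.03], [-82.01, 121.73], [-58.28, 71.71], [-173.87, 95.51], [-174.79, -0.11], [-173.66, 173.66]. Speed limits (degrees/s): [136.94, 136.94, 172.46, 180, 180, 180].

INTERFACE

Orientations are given as a 3x3 rotation matrix whose columns are the frame's x, y, z axes.
In Python, from rig import robot gives the robot as it stands. Calls block until the motion is done:
- robot.goto(position, orientation): joint-space move of the TCP to a pose.
- robot.servo_line(position, ori=None, speed=0.15): straight line of the TCP; ori=None keeps the orientation; speed is the mean speed in m/s.
- robot.movej(angles): joint-space move.
- robot.move_gripper(opening): opening from 0.0 (shut) to 1.0 (fully open); the grip force is fixed at half the most; returns when the fingers have stopped.
- robot.dwell(seconds).
- robot.ik(position, orientation): joint angles nearest the present ones, or None.
- robot.grab_frame(name): name is "scene" or "top" or "wrist"; returns (picture, depth): 420x560x3 uint8, red, green, blue; 420x560 float32, m along the optical axis (not along the pixel's ray), 0 where there is no reading.
- robot.camera_info(name): a dict with "vfov" (degrees; the focal length in pixels is half the picture's height over the tangent of half this angle, whatever the lens; pixels are square), "cx", "cy" (the principal point, pixels), "view" (4x4, takes a point from world to camera coordinates); the wrist camera has in their place "T_tool_cam" (4x4, takes a point from camera to tool coordinates, whose origin is the TCP and whose axes are the flange's). Camera axes: x right, y down, z forward; pixel columns grow to the right and rows downward; lengths in m; the calibration is good to about 2 mm. A picture is of the moment at which its call begins: read the wrist's pose just before it. camera_info takes no time and is no camera call.
A pose or a line that the arm cannot do raises robot.Unreachable and nothing moves.
- robot.job_done(): hands the job in; it is judged then, once.
Readings, each from a call of its own:
- robot.read_t(): time.
- robot.read_qpos(): joint angles.
- robot.read_qvel(): joint speeds.
- robot.read_effort(): joint torques, N m.
- robot.read_position(): TCP position.
- robot.read_tcp_rot(): TCP orientation.
- robot.read_force(): force on the tool from outside, world axes, zero at the start.
- robot.read_ft_torque(): the same for the moment, N m.
- robot.read_grip_width(): opening from 0.0 (shut) to 1.0 (fully open).
- robot.read_finger_force(): force on a finger pad.
Only numpy, scipy, OpenCV 4.12 (cv2) and the standard library are available. Lean on these libraries where they do the work, as an engineer would, in place of code of your own. Each camera call takes 0.05 s, during which the arm holds its last target. There are 200 camera calls.

## Working session

There is one attempt and no reset: what is moved stays moved. The work goes in short steps, each a Python script; the robot and the scene stay as the last script left them, time stands still between calls to the robot, and variables do not carry over. Pictures are saved under pics/ and viewed, at most 10 in all, crops included, and the job is handed in when it is done.

```bash
ls; mkdir -p pics; cat > h.py <<'E'
import numpy as np, cv2
from rig import robot
def save(n,im): cv2.imwrite(f'pics/{n}.png',cv2.cvtColor(im,cv2.COLOR_RGB2BGR))
def K(n):
    c=robot.camera_info(n); f=210/np.tan(np.radians(c['vfov']/2)); return f,c['cx'],c['cy'],c
E
python3 - <<'E'
from h import *
for n in('scene','top'):
    im,d=robot.grab_frame(n); save(n,im); np.savez(n,im=im,d=d); print(n,robot.camera_info(n), (d>0).mean())
print(robot.camera_info('wrist'),robot.read_t())
E
```

```text
pics
scene {'vfov': 43.486116094841464, 'cx': 273.92319337291417, 'cy': 207.27342284399205, 'view': array([[ 0.52717707, -0.84969029,  0.01052376, -0.20793069],
       [-0.41468263, -0.26805357, -0.86958933,  0.30160532],
       [ 0.74170254,  0.45406353, -0.4936635 ,  1.12253993],
       [ 0.        ,  0.        ,  0.        ,  1.        ]])} 0.9961181972789116
top {'vfov': 54.42123450528306, 'cx': 277.92697873440085, 'cy': 214.82980757163207, 'view': array([[-0.02164036, -0.99970357,  0.01115627,  0.06456634],
       [-0.98254535,  0.0192041 , -0.18502927,  0.51285448],
       [ 0.18476017, -0.01496565, -0.98266968,  1.22404587],
       [ 0.        ,  0.        ,  0.        ,  1.        ]])} 0.9959183673469387
{'vfov': 60.748359778586924, 'cx': 279.25197090780995, 'cy': 210.06571487118651, 'T_tool_cam': array([[-1.59835649e-03, -9.67352503e-01, -2.53429637e-01,
         6.90288843e-02],
       [ 9.99998698e-01, -1.60240543e-03, -1.90441447e-04,
         4.17020880e-04],
       [-2.21873016e-04, -2.53429611e-01,  9.67353804e-01,
        -1.96579843e-01],
       [ 0.00000000e+00,  0.00000000e+00,  0.00000000e+00,
         1.00000000e+00]])} 0.1
```

View pics/scene.png

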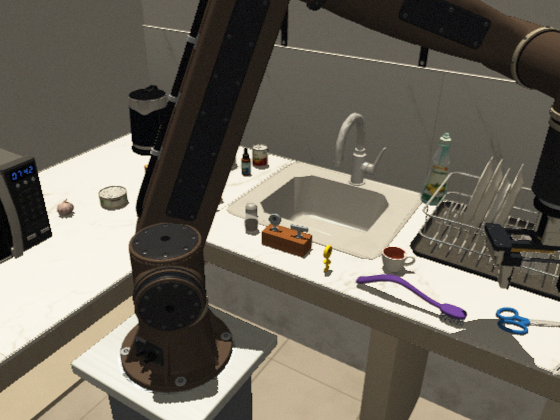

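View pics/top.png

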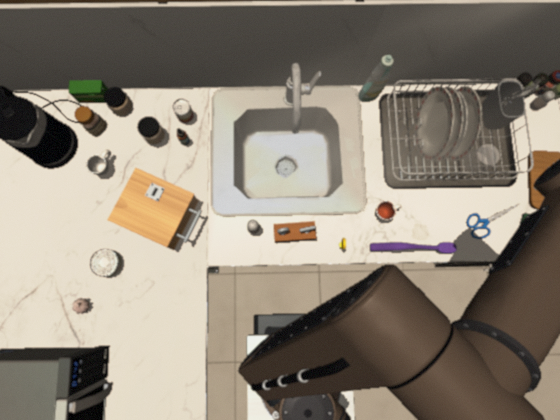

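The top view shows the unit at about (153,207), with its handle at (190,225) facing lower right. The lock plate is at (155,192), the block at (295,232) with its keys at about (283,231) and (307,230), the shaker at (253,227) and the cup at (386,211). In the scene view the round head is the left (+y) key.

```bash
cat >> h.py <<'E'
def castc(o,R,f,cx,cy,uv,z):
    uv=np.atleast_2d(np.asarray(uv,float))
    d=np.c_[(uv[:,0]-cx)/f,(uv[:,1]-cy)/f,np.ones(len(uv))]@R.T
    return o+d*((z-o[2])/d[:,2])[:,None]
def campose(n):
    f,cx,cy,c=K(n)
    if n=='wrist':
        Rt=np.array(robot.read_tcp_rot()); p=np.array(robot.read_position()); T=c['T_tool_cam']
        return p+Rt@T[:3,3],Rt@T[:3,:3],f,cx,cy
    V=c['view']; R=V[:3,:3].T; return -R@V[:3,3],R,f,cx,cy
def down(yaw): # tool y axis (closing) at angle yaw in world, z down
    c,s=np.cos(yaw),np.sin(yaw); y=np.array([c,s,0]); z=np.array([0,0,-1.]); return np.c_[np.cross(y,z),y,z]
E
python3 - <<'E'
from h import *
D=np.load('top.npz'); im=D['im']; P=campose('top')
hsv=cv2.cvtColor(im,cv2.COLOR_RGB2HSV)
def comp(roi,lo,hi,z,nm):
    x0,y0,x1,y1=roi; m=np.zeros(im.shape[:2],np.uint8); m[y0:y1,x0:x1]=cv2.inRange(hsv,lo,hi)[y0:y1,x0:x1]
    c=max(cv2.findContours(m,0,1)[0],key=cv2.contourArea); r=cv2.minAreaRect(c)
    b=castc(*P,cv2.boxPoints(r),z); print(nm,r,'\n',b.round(3),b.mean(0).round(3))
comp((100,160,215,255),(8,90,90),(28,255,255),.09,'unit')
comp((265,215,325,250),(3,90,30),(20,255,255),.042,'block')
print('keys',castc(*P,[(283,231),(307,230)],.08).round(3))
print('shaker,cup',castc(*P,[(253,227),(386,211)],.07).round(3), 'plate',castc(*P,[155,192],.092).round(3),'handle',castc(*P,[190,225],.066).round(3))
crop=cv2.resize(im[150:260,95:325],None,fx=3.4,fy=3.4,interpolation=cv2.INTER_CUBIC); save('crop',crop)
s=np.load('scene.npz')['im'][190:290,200:430]; save('crop2',cv2.resize(s,None,fx=3.4,fy=3.4))
E
```

```text
unit ((151.0720977783203, 206.74862670898438), (68.10147857666016, 60.190704345703125), 25.463346481323242) 
 [[0.503 0.564 0.09 ]
 [0.67  0.495 0.09 ]
 [0.575 0.305 0.09 ]
 [0.411 0.379 0.09 ]] [0.54  0.436 0.09 ]
block ((294.3934020996094, 231.5076141357422), (18.025503158569336, 41.18079376220703), 85.91438293457031) 
 [[ 0.486  0.069  0.042]
 [ 0.493 -0.059  0.042]
 [ 0.437 -0.061  0.042]
 [ 0.43   0.066  0.042]] [0.462 0.004 0.042]
keys [[ 0.458  0.04   0.08 ]
 [ 0.46  -0.032  0.08 ]]
shaker,cup [[ 0.474  0.131  0.07 ]
 [ 0.515 -0.278  0.07 ]] plate [[0.583 0.425 0.092]] handle [[0.484 0.323 0.066]]
```

View pics/crop.png

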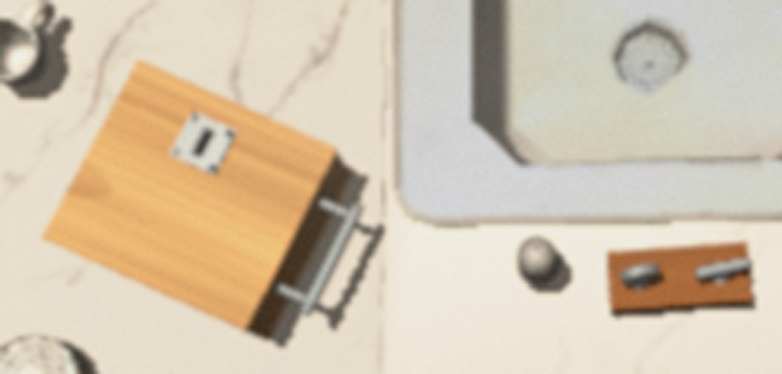

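Unit yaw is about 64.5°, the keyhole is near (0.585,0.426), and the round key (a thick oblique disc) is in the +y slot near (0.46,0.04). Next I look with the wrist camera, from opposite sides.

```bash
cat > look.py <<'E'
from h import *
def shot(name,p,yaw,up=.3):
    q=np.array(robot.read_position())
    robot.goto(p,down(yaw)); robot.dwell(.15)
    P=campose('wrist'); im,d=robot.grab_frame('wrist'); save(name,im)
    np.savez(name,im=im,d=d,o=P[0],R=P[1],k=np.array(P[2:]))
E
python3 - <<'E'
from look import *
for nm,p in(('blk',[.46,.004,.17]),('key',[.585,.426,.19]),('hnd',[.482,.315,.16])):
    for yw in (0,180,64.5,-115.5,-16,164):
        q=robot.ik(p,down(np.radians(yw))); print(nm,yw,None if q is None else np.round(q,0))
p=np.array(robot.read_position()); robot.servo_line(p+[0,0,.15],speed=.25)
robot.goto([.46,.004,.30],down(0))
shot('b0',[.46,.004,.19],0); shot('b1',[.46,.004,.19],np.pi)
a,b=[cv2.cvtColor(np.load(n+'.npz')['im'],1) if 0 else np.load(n+'.npz')['im'] for n in('b0','b1')]
save('b01',cv2.resize(np.hstack([a,b]),(800,300),interpolation=cv2.INTER_AREA)); print(robot.read_t())
E
```

```text
blk 0 [ 25.   1. -27.   0. -63. 155.]
blk 180 [ 25.   1. -27.   0. -63. -25.]
blk 64.5 [  25.    1.  -27.    0.  -63. -141.]
blk -115.5 [ 25.   1. -27.   0. -63.  39.]
blk -16 [ 25.   1. -27.   0. -63. 139.]
blk 164 [ 25.   1. -27.   0. -63. -41.]
key 0 [ 51.  25.   8.   0. -73. 129.]
key 180 [ 51.  25.   8.   0. -73. -51.]
key 64.5 [  51.   25.    8.    0.  -73. -167.]
key -115.5 [ 51.  25.   8.   0. -73.  13.]
key -16 [ 51.  25.   8.   0. -73. 113.]
key 164 [ 51.  25.   8.   0. -73. -67.]
hnd 0 [ 53.  12. -14.   0. -63. 127.]
hnd 180 [ 53.  12. -14.   0. -63. -53.]
hnd 64.5 [  53.   12.  -14.    0.  -63. -168.]
hnd -115.5 [ 53.  12. -14.   0. -63.  12.]
hnd -16 [ 53.  12. -14.   0. -63. 111.]
hnd 164 [ 53.  12. -14.   0. -63. -69.]
6.95
```

View pics/b01.png

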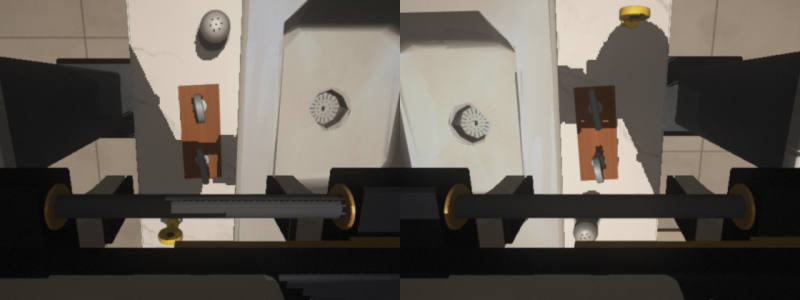

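Left half (b0): the round head is at about (200,108) and the T at (203,163) in shadow. Right half (b1): the round head is at about (198,167). Both views show the round key clearly, so I'll turn them into points.

```bash
cat >> h.py <<'E'
def cloud(name):
    D=np.load(name+'.npz'); d=D['d']; f,cx,cy=D['k']; v,u=np.mgrid[:420,:560]
    pts=np.stack([(u-cx)/f*d,(v-cy)/f*d,d],-1)@D['R'].T+D['o']; pts[d==0]=np.nan
    return pts,D['im'],(D['o'],D['R'],f,cx,cy)
E
python3 - <<'E'
from h import *
for n in('b0','b1'):
    P,im,C=cloud(n)
    hsv=cv2.cvtColor(im,cv2.COLOR_RGB2HSV)
    # block by colour
    m=cv2.inRange(hsv,(0,110,20),(20,255,255)); m[290:]=0
    m=cv2.morphologyEx(m,cv2.MORPH_CLOSE,np.ones((25,25)))
    c=max(cv2.findContours(m,0,1)[0],key=cv2.contourArea); r=cv2.minAreaRect(c)
    b=castc(*C,cv2.boxPoints(r),.042); print(n,'block',b[:,:2].round(4).tolist(),b.mean(0).round(4))
    sel=(m>0); print(' blk z',np.nanmedian(P[...,2][sel]))
    near=lambda x,y,r:(np.hypot(P[...,0]-x,P[...,1]-y)<r)
    for k,(y) in(('R',.04),('T',-.034)):
        s=near(.46,y,.032)&(P[...,2]>.055)&(P[...,2]<.12); q=P[s]
        if len(q)<10: print(k,len(q)); continue
        zt=np.percentile(q[:,2],98); t=q[q[:,2]>zt-.012]
        cc,(w,h),a=cv2.minAreaRect((t[:,:2]*1000).astype(np.float32))
        _,_,V=np.linalg.svd(t[:,:2]-t[:,:2].mean(0),full_matrices=False)
        print(' ',k,len(q),'ztop',zt.round(4),'mean top',t.mean(0).round(4),'rect',np.round(cc,1),round(w,1),round(h,1),round(a,1),'pca',np.degrees(np.arctan2(V[0,1],V[0,0])).round(1),'yrange',q[:,1].min().round(4),q[:,1].max().round(4))
E
```

```text
b0 block [[0.433, 0.0686], [0.4854, 0.0712], [0.4946, -0.0581], [0.4371, -0.0611]] [0.4625 0.0052 0.042 ]
 blk z 0.0422311987474181
  R 442 ztop 0.0932 mean top [0.4607 0.0436 0.0896] rect [460.9  42.8] 9.0 32.6 11.3 pca -78.8 yrange 0.0253 0.0603
  T 520 ztop 0.0782 mean top [ 0.4647 -0.0305  0.0759] rect [464.7 -31.8] 9.0 49.3 11.3 pca -79.0 yrange -0.056 -0.0075
b1 block [[0.492, -0.0577], [0.44, -0.0606], [0.4306, 0.0678], [0.4876, 0.0713]] [0.4626 0.0052 0.042 ]
 blk z 0.04229958484931254
  R 439 ztop 0.0931 mean top [0.4609 0.0404 0.0893] rect [460.7  42.6] 9.0 31.9 10.8 pca 102.0 yrange 0.0249 0.0581
  T 605 ztop 0.0779 mean top [ 0.4645 -0.0325  0.0761] rect [464.6 -31.8] 9.1 49.5 11.2 pca 101.2 yrange -0.056 -0.0078
```

Both wrist views agree to about 0.2 mm: head centre (0.4608, 0.0427), top at 0.0932, closing yaw ≈ 11.2°. Next I look at the lock and handle from two sides.

```bash
python3 - <<'E'
from look import *
y=np.radians(64.5)
robot.goto([.50,.25,.27],down(y-np.pi))
shot('k0',[.55,.42,.24],y-np.pi); shot('k1',[.59,.40,.24],y)
a,b=[np.load(n+'.npz')['im'] for n in('k0','k1')]
save('k01',cv2.resize(np.hstack([a,b]),(800,300),interpolation=cv2.INTER_AREA)); print(robot.read_t())
E
```

```text
11.725
```

View pics/k01.png

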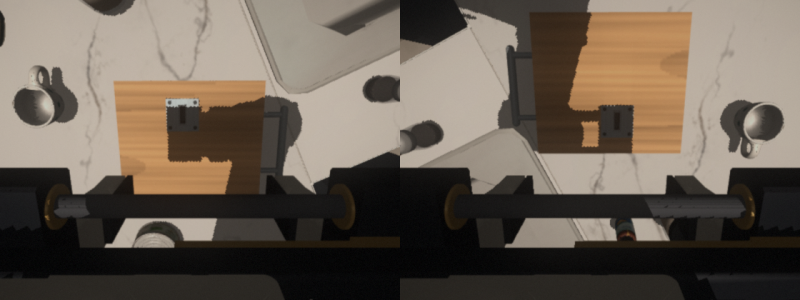

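Plate slot: at about (256,161) in k0 and (304,171) in k1 (full-resolution pixels). The handle is at about (390,195) in k0 and (160,120) in k1. I take the slot from the depth dip and intensity, cast onto the plate plane.

```bash
python3 - <<'E'
from h import *
for n,(u,v) in(('k0',(256,161)),('k1',(304,171))):
    P,im,C=cloud(n); hsv=cv2.cvtColor(im,cv2.COLOR_RGB2HSV); Z=P[...,2]
    w=np.zeros((420,560),bool); w[v-40:v+40,u-40:u+40]=1
    zp=np.nanmedian(Z[w&(hsv[...,1]<70)]); 
    # plate
    m=((hsv[...,1]<80)&w).astype(np.uint8); m=cv2.morphologyEx(m,cv2.MORPH_CLOSE,np.ones((9,9)))
    c=max(cv2.findContours(m,0,1)[0],key=cv2.contourArea)
    b=castc(*C,cv2.boxPoints(cv2.minAreaRect(c)),zp); print(n,'zplate',zp,'plate rect centre',b.mean(0).round(4),'sides',np.linalg.norm(b[0]-b[1]).round(4),np.linalg.norm(b[1]-b[2]).round(4))
    w2=np.zeros_like(w); w2[v-22:v+22,u-18:u+18]=1
    g=cv2.cvtColor(im,cv2.COLOR_RGB2GRAY)
    for nm,s in(('depth',w2&((Z<zp-.003)|np.isnan(Z))),('dark',w2&(g<0.5*np.median(g[w2])))):
        k,l,st,ce=cv2.connectedComponentsWithStats(s.astype(np.uint8)); i=1+np.argmax(st[1:,4]) if k>1 else 0
        vv,uu=np.where(l==i); q=castc(*C,np.c_[uu,vv],zp)[:,:2]
        cc,(a,bb),an=cv2.minAreaRect((q*1000).astype(np.float32)); V=np.linalg.svd(q-q.mean(0),full_matrices=False)[2][0]
        print(' slot',nm,len(q),np.round(cc,1),'mean',q.mean(0).round(4),round(a,1),round(bb,1),round(an,1),'pca',np.degrees(np.arctan2(V[1],V[0])).round(1))
    # unit top by depth
    s=(abs(Z-.090)<.004)&(np.hypot(P[...,0]-.54,P[...,1]-.436)<.15); s[280:]=0; q=P[s]
    cc,(a,bb),an=cv2.minAreaRect((q[:,:2]*1000).astype(np.float32)); print(' unit',np.round(cc,1),round(a,1),round(bb,1),round(an,1),'z',np.median(q[:,2]).round(4))
    th=np.radians(64.5); X=np.array([np.cos(th),np.sin(th)]); Y=np.array([-X[1],X[0]])
    L=(P[...,:2]-[.54,.436]); lx=L@X; ly=L@Y
    s=(lx<-.12)&(lx>-.155)&(abs(ly)<.06)&(Z>.058)&(Z<.08); s[285:]=0; q=P[s]
    if len(q)>20:
        V=np.linalg.svd(q[:,:2]-q[:,:2].mean(0),full_matrices=False)[2][0]
        print(' handle',len(q),q.mean(0).round(4),'ztop',np.percentile(q[:,2],97).round(4),'lx',np.percentile(lx[s],[2,50,98]).round(4),'ly',np.percentile(ly[s],[1,99]).round(4),'pca',np.degrees(np.arctan2(V[1],V[0])).round(1))
E
```

```text
k0 zplate 0.09177905715254814 plate rect centre [0.5832 0.4287 0.0918] sides 0.0436 0.0432
 slot depth 199 [582.8 428.4] mean [0.5829 0.4283] 6.8 23.2 63.5 pca 153.5
 slot dark 2 [574.2 430.5] mean [0.5742 0.4305] 1.0 0.0 -115.7 pca -115.7
 unit [546.2 435. ] 200.6 161.2 64.5 z 0.0899
 handle 1143 [0.4845 0.3172 0.0699] ztop 0.0723 lx [-0.1377 -0.1311 -0.1216] ly [-0.05    0.0515] pca 154.3
k1 zplate 0.09177980806447777 plate rect centre [0.5831 0.4291 0.0918] sides 0.0438 0.0437
 slot depth 200 [583.1 428.6] mean [0.583  0.4286] 6.8 23.4 65.3 pca -24.5
 slot dark 1 [590.7 426.7] mean [0.5907 0.4267] 0.0 0.0 0.0 pca 0.0
 unit [538.3 439.2] 200.7 180.4 64.5 z 0.0899
 handle 1377 [0.4796 0.3198 0.0699] ztop 0.0723 lx [-0.1372 -0.1308 -0.1218] ly [-0.0502  0.0554] pca -25.5
```

```bash
python3 - <<'E'
from h import *
k=np.array([.4608,.0427]); R=down(np.radians(11.2-180))
robot.goto([.47,.06,.22],R); robot.goto([*k,.13],R); robot.servo_line([*k,.056],speed=.08)
print(robot.read_force()); robot.move_gripper(0.0); print('w',robot.read_grip_width()*88,robot.read_finger_force(),robot.read_force())
robot.servo_line([*k,.19],speed=.1); print('w',robot.read_grip_width()*88,robot.read_force(),robot.read_t())
R=down(np.radians(64.5-180)); robot.goto([.5830,.4286,.165],R); robot.dwell(.2)
print(robot.read_position(),np.round(robot.read_tcp_rot(),4).tolist(),robot.read_force())
P=campose('wrist'); im,d=robot.grab_frame('wrist'); np.savez('held',im=im,d=d,o=P[0],R=P[1],k=np.array(P[2:]))
s,_=robot.grab_frame('scene'); save('held',np.hstack([cv2.resize(im,(400,300)),cv2.resize(s[130:280,130:330],(400,300))])); print(robot.read_t())
E
```

```text
[ 0.38727006 -0.27111194 -0.46769529]
w 0.3867673283119143 0.0 [-0.78678123 -0.18764648  0.32721369]
w 0.6677463780943372 [-0.74594565 -0.20775156  0.57427584] 18.3417
[0.58337812 0.42770004 0.16597451] [[0.902, -0.4318, 0.0007], [-0.4318, -0.902, 0.0009], [0.0003, -0.0011, -1.0]] [-0.06169715 -0.56965947 -0.30662303]
20.1417
```

View pics/held.png

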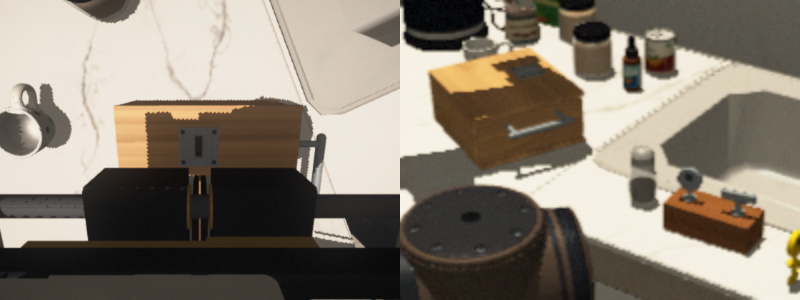

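The fingers closed on nothing. The right-hand crop shows the key still standing in the block. I'll go back, check the poses actually reached, and look before closing.

```bash
python3 - <<'E'
from look import *
k=np.array([.4608,.0427]); R=down(np.radians(11.2-180))
robot.servo_line([.583,.4286,.2],speed=.15); robot.move_gripper(1.0)
robot.goto([.47,.06,.22],R); shot('b2',[.461,.06,.19],np.radians(11.2-180))
P,im,C=cloud('b2'); s=(np.hypot(P[...,0]-.46,P[...,1]-.04)<.04)&(P[...,2]>.055)&(P[...,2]<.12); s[:, :]&=True; q=P[s]
print(len(q),q.mean(0),np.percentile(q[:,2],98))
robot.goto([*k,.13],R); print('a',robot.read_position()); robot.servo_line([*k,.056],speed=.08); robot.dwell(.2)
print('b',robot.read_position(),np.round(robot.read_tcp_rot(),3).tolist(),robot.read_grip_width(),robot.read_force())
P=campose('wrist'); im,d=robot.grab_frame('wrist'); np.savez('pre',im=im,d=d,o=P[0],R=P[1],k=np.array(P[2:]))
s,_=robot.grab_frame('scene'); save('pre',np.hstack([cv2.resize(im,(400,300)),cv2.resize(s[190:270,230:337],(400,300))])); print(robot.read_t())
E
```

```text
439 [0.46101465 0.04094975 0.08867332] 0.09310251063907982
a [0.46102115 0.04233712 0.13055752]
b [0.46107816 0.04284106 0.05642159] [[0.194, -0.981, 0.001], [-0.981, -0.194, 0.0], [-0.0, -0.001, -1.0]] 0.9997052601328585 [ 0.31620218  0.51347906 -0.2315482 ]
25.5917
```

View pics/pre.png

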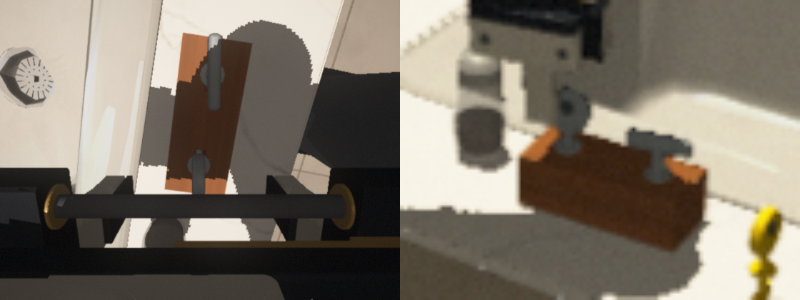

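The key head is at (198,165), and the TCP projects to (199,171), so it's well between the fingers. I'll close in steps and watch the width and force.

```bash
python3 - <<'E'
from h import *
for o in(.5,.25,.14,.10,.06,0.):
    robot.move_gripper(o); print(o,robot.read_grip_width(),robot.read_finger_force(),np.round(robot.read_force(),2),np.round(robot.read_position(),4),robot.read_t())
    if robot.read_finger_force()>5 and o<.08: break
im,d=robot.grab_frame('wrist'); s,_=robot.grab_frame('scene'); save('cl',np.hstack([cv2.resize(im,(400,300)),cv2.resize(s[190:270,230:337],(400,300))]))
E
```

```text
0.5 0.49833247455273616 0.0 [0.29 1.35 0.3 ] [0.4608 0.0427 0.056 ] 26.4917
0.25 0.2530236085315009 0.0 [-0.37  0.23 -0.44] [0.4608 0.0427 0.056 ] 27.1167
0.14 0.13850412027660378 0.0 [ 0.77 -0.69 -0.61] [0.4608 0.0427 0.056 ] 27.575
0.1 0.1012411591193476 0.0 [0.12 0.35 0.66] [0.4608 0.0427 0.056 ] 27.9167
0.06 0.05733918099956243 0.0 [0.44 0.06 0.44] [0.4608 0.0427 0.056 ] 28.2583
0.0 0.006345646664938153 0.0 [-0.34  0.23  0.37] [0.4608 0.0427 0.056 ] 28.6167
```

View pics/cl.png

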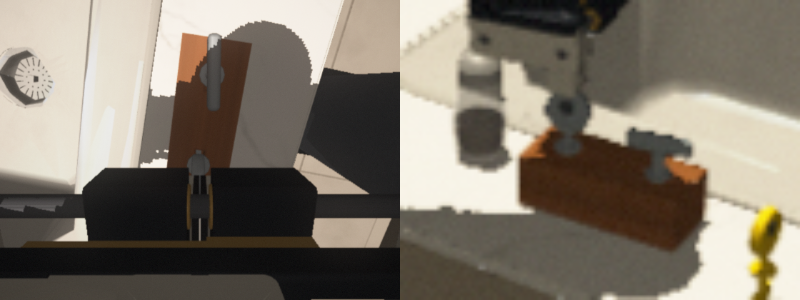

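Closed, the fingers end just above or behind the head (wrist view: head top at (198,160) sticking out beyond the jaws). The real tips seem to differ from the reported TCP, so I'll measure the finger tips from depth in the stored "held" frame.

```bash
python3 - <<'E'
from h import *
D=np.load('held.npz'); T=robot.camera_info('wrist')['T_tool_cam']
d=D['d'];f,cx,cy=D['k'];v,u=np.mgrid[:420,:560]
p=np.stack([(u-cx)/f*d,(v-cy)/f*d,d],-1)@T[:3,:3].T+T[:3,3]
for r in range(222,345,8): print(r,[(c,*(p[r,c]*1000).round(0).astype(int)) for c in(150,220,250,268,279,290,310)])
print(np.round(robot.read_qpos(),2), robot.read_position())
E
```

```text
222 [(150, np.int64(-40), np.int64(-136), np.int64(167)), (220, np.int64(-13), np.int64(-46), np.int64(76)), (250, np.int64(-13), np.int64(-22), np.int64(74)), (268, np.int64(-13), np.int64(-8), np.int64(75)), (279, np.int64(-13), np.int64(1), np.int64(75)), (290, np.int64(-13), np.int64(10), np.int64(74)), (310, np.int64(-13), np.int64(25), np.int64(75))]
230 [(150, np.int64(-49), np.int64(-136), np.int64(166)), (220, np.int64(-20), np.int64(-46), np.int64(77)), (250, np.int64(-20), np.int64(-22), np.int64(77)), (268, np.int64(-19), np.int64(-8), np.int64(73)), (279, np.int64(-20), np.int64(1), np.int64(75)), (290, np.int64(-19), np.int64(10), np.int64(74)), (310, np.int64(-20), np.int64(26), np.int64(76))]
238 [(150, np.int64(39), np.int64(-31), np.int64(-112)), (220, np.int64(38), np.int64(-14), np.int64(-112)), (250, np.int64(38), np.int64(-6), np.int64(-112)), (268, np.int64(-26), np.int64(-8), np.int64(75)), (279, np.int64(-27), np.int64(1), np.int64(75)), (290, np.int64(-27), np.int64(10), np.int64(76)), (310, np.int64(38), np.int64(9), np.int64(-112))]
246 [(150, np.int64(38)
[... 4020 characters left out ...]
4(-129)), (250, np.int64(22), np.int64(-5), np.int64(-129)), (268, np.int64(-5), np.int64(-3), np.int64(-87)), (279, np.int64(-115), np.int64(1), np.int64(76)), (290, np.int64(22), np.int64(3), np.int64(-128)), (310, np.int64(23), np.int64(8), np.int64(-129))]
342 [(150, np.int64(22), np.int64(-26), np.int64(-132)), (220, np.int64(22), np.int64(-11), np.int64(-131)), (250, np.int64(22), np.int64(-5), np.int64(-131)), (268, np.int64(22), np.int64(-1), np.int64(-131)), (279, np.int64(23), np.int64(1), np.int64(-132)), (290, np.int64(23), np.int64(3), np.int64(-132)), (310, np.int64(23), np.int64(7), np.int64(-132))]
[ 29.78   8.32 -35.57  -0.   -46.12 -18.58] [0.46076465 0.0426943  0.05598112]
```

The measurement is clear: the body front is at tool z ≈ −110 mm (the text implies −66) and the pad tips at ≈ −43 mm. The real finger tips sit about 43 mm behind the reported TCP, so all grasps must go about 43 mm lower. The heights of things, measured with the same pose, are sound. I'll open a little, go down and grip, checking before the lift.

```bash
python3 - <<'E'
from h import *
k=np.array([.4608,.0427]); zg=.014
robot.move_gripper(.4)
z=.056
while z>zg:
    z=max(zg,z-.014); robot.servo_line([*k,z],speed=.07); F=robot.read_force()
    if abs(F[2])>6: print('contact',z,F); break
robot.move_gripper(0.); w=robot.read_grip_width()*88
print('w',w,robot.read_finger_force(),np.round(robot.read_force(),2),robot.read_position(),robot.read_t())
if w>5:
    robot.servo_line([*k,.115],speed=.12); print('w',robot.read_grip_width()*88,robot.read_finger_force(),np.round(robot.read_force(),2),robot.read_t())
E
```

```text
w 8.876995163496659 29.997400045394897 [ 2.89  0.01 -0.88] [0.46167299 0.04312191 0.01427525] 31.3583
w 8.999761704299267 29.99876171350479 [ 0.25  0.78 -0.44] 32.35
```

Gripped the 9 mm head at 30 N. Now over to the keyhole, with a force-guarded insertion.

```bash
python3 - <<'E'
from h import *
h=np.array([.5830,.4286]); R=down(np.radians(64.5-180))
robot.servo_line([*h,.12],R,speed=.2); robot.servo_line([*h,.094],speed=.08); robot.dwell(.1)
p=np.array(robot.read_position()); print(p,np.round(robot.read_force(),2),robot.read_t())
z=.094
while z>.0645:
    z-=.004; z=max(z,.0637); robot.servo_line([*h,z],speed=.04); F=np.array(robot.read_force())
    print(round(z,4),np.round(F,1),np.round(robot.read_position(),4),np.round(robot.read_ft_torque(),2))
    if abs(F[2])>12 or np.hypot(*F[:2])>15: break
print(robot.read_grip_width()*88,robot.read_t())
E
```

```text
[0.58310675 0.42862156 0.09402369] [ 0.23 -0.74 -1.04] 35.1
0.09 [ 0.1  0.4 -1. ] [0.5829 0.4285 0.0897] [-0.06  0.12  0.  ]
0.086 [ 0.7 -0.3 -1.5] [0.5829 0.4285 0.0856] [-0.06  0.13 -0.01]
0.082 [-0.5  0.3 -0.8] [0.5828 0.4285 0.0816] [-0.07  0.15 -0.02]
0.078 [ 0.2 -0.1 -0.7] [0.5829 0.4285 0.0776] [-0.08  0.16 -0.02]
0.074 [-0.3  1.  -0.7] [0.5829 0.4285 0.0736] [-0.02  0.1  -0.04]
0.07 [-0.1  0.7 -1.3] [0.5829 0.4285 0.0696] [-0.05  0.13  0.03]
0.066 [ 0.4 -0.2 -0.5] [0.5829 0.4285 0.0656] [-0.03  0.07 -0.01]
0.0637 [ 0.1 -0.6  1.8] [0.5832 0.4288 0.064 ] [-0.04  0.04 -0.  ]
8.919254719330189 37.1
```

The key went in freely and the collar touches at z ≈ 0.064. Seat it, then turn.

```bash
python3 - <<'E'
from h import *
h=np.array([.5830,.4286,.0633])
robot.servo_line(h,speed=.02); robot.dwell(.2); print(np.round(robot.read_force(),1),np.round(robot.read_position(),4))
for a in(20,40,60,72,77,80,83):
    robot.goto(h,down(np.radians(64.5-180-a))); R=np.array(robot.read_tcp_rot()); F=np.array(robot.read_force()); M=robot.read_ft_torque()
    print(a,np.degrees(np.arctan2(R[1,1],R[0,1])).round(1),np.round(F,1),np.round(M,2),np.round(robot.read_position(),4),round(robot.read_t(),2))
    if abs(M[2])>.6 or np.linalg.norm(F)>25: break
print(robot.read_grip_width()*88)
E
```

```text
[-1.  -0.3  6.1] [0.5832 0.4288 0.064 ]
20 -135.3 [0.4 0.2 6.3] [ 0.31 -0.14 -0.05] [0.5836 0.4292 0.064 ] 37.98
40 -155.1 [1.9 2.3 4.6] [ 0.61 -0.52 -0.07] [0.5838 0.4293 0.064 ] 38.4
60 -175.0 [3.9 2.1 5.9] [ 0.86 -1.08 -0.04] [0.5839 0.4294 0.064 ] 38.83
72 173.1 [4.  2.4 5.3] [ 0.97 -1.59 -0.03] [0.584  0.4294 0.064 ] 39.14
77 168.1 [5.7 2.8 5. ] [ 1.01 -1.81  0.04] [0.5841 0.4294 0.064 ] 39.39
80 165.2 [5.3 1.9 5.1] [ 0.95 -1.87  0.05] [0.5841 0.4293 0.064 ] 39.64
83 162.2 [5.  1.9 4. ] [ 0.95 -1.9   0.07] [0.5842 0.4293 0.064 ] 39.89
8.71702121537117
```

No sign of the stop yet: there is free play of the bit in the slot. Turning on until the torque rises.

```bash
python3 - <<'E'
from h import *
h=np.array([.5832,.4288,.0635]); m0=robot.read_ft_torque()[2]
for a in(86,89,92,95):
    robot.goto(h,down(np.radians(64.5-180-a))); R=np.array(robot.read_tcp_rot()); F=np.array(robot.read_force()); M=robot.read_ft_torque()
    print(a,np.degrees(np.arctan2(R[1,1],R[0,1])).round(1),np.round(F,1),np.round(M,2),np.round(robot.read_position(),4),round(robot.read_t(),2),robot.read_grip_width()*88)
    if abs(M[2]-m0)>.25 or np.linalg.norm(F)>25: break
s,_=robot.grab_frame('scene'); im,d=robot.grab_frame('wrist'); save('turn',np.hstack([cv2.resize(im,(400,300)),cv2.resize(s[130:220,140:260],(400,300))]))
E
```

```text
86 159.2 [5.2 1.9 4.8] [ 0.84 -1.89 -0.01] [0.5842 0.4294 0.064 ] 40.14 8.967422067050244
89 156.2 [4.7 2.1 4.6] [ 0.86 -1.91  0.02] [0.5843 0.4293 0.064 ] 40.39 8.73074013579373
92 153.2 [4.8 1.7 4.1] [ 0.83 -1.93  0.34] [0.5842 0.4293 0.064 ] 40.64 9.00388899749888
```

View pics/turn.png

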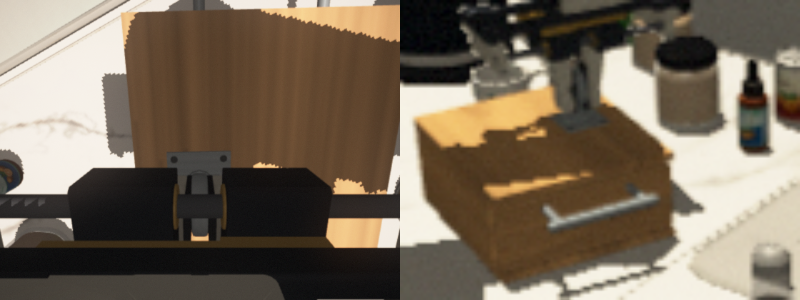

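The torque jumps at 92°, so it's at the stop (with bit play). Wrist view: the key stands in the jaws on the plate. Release, go to the handle, then look at the width and force.

```bash
python3 - <<'E'
from h import *
th=np.radians(64.5); X=np.array([np.cos(th),np.sin(th)])
R1=down(th-np.pi-np.radians(90)); h=[.5838,.4291]
robot.goto([*h,.064],R1); robot.move_gripper(.35); robot.servo_line([*h,.135],speed=.15)
g=np.array([.4800,.3172]); R=down(th-np.pi)
robot.goto([*g,.075],R); robot.move_gripper(.2)
z=.075
for z in(.04,.02,.005):
    robot.servo_line([*g,z],speed=.1); F=np.array(robot.read_force()); 
    if abs(F[2])>8: print('contact',z,F); break
else:
    robot.move_gripper(0.); 
print(robot.read_grip_width()*88,robot.read_finger_force(),np.round(robot.read_force(),1),robot.read_position(),robot.read_t())
E
```

```text
10.228216990678975 30.000156462192535 [-0.   0.3  2.4] [0.48029719 0.31752618 0.00552681] 45.6
```

```bash
python3 - <<'E'
from h import *
th=np.radians(64.5); X=np.array([np.cos(th),np.sin(th),0]); g=np.array([.4800,.3172,.005])
robot.servo_line(g-.006*X,speed=.03); F=np.array(robot.read_force()); print(np.round(F,1),F@X,robot.read_position())
if abs(F@X)<8:
    robot.servo_line(g-.095*X,speed=.06); robot.dwell(.1); print(np.round(robot.read_force(),1),robot.read_grip_width()*88)
    robot.move_gripper(.2); robot.servo_line(g-.095*X+[0,0,.11],speed=.12)
    im,_=robot.grab_frame('scene'); t,d=robot.grab_frame('top'); np.savez('top2',im=t,d=d)
    save('end',np.hstack([cv2.resize(im[130:280,130:330],(400,300)),cv2.resize(t[160:265,110:250],(400,300))]))
print(robot.read_t())
E
```

```text
[-0.7 -0.7  5.7] -0.8959085183142066 [0.47747224 0.31159775 0.0054807 ]
[-0.   0.7  7. ] 10.20721603663363
49.275
```

View pics/end.png

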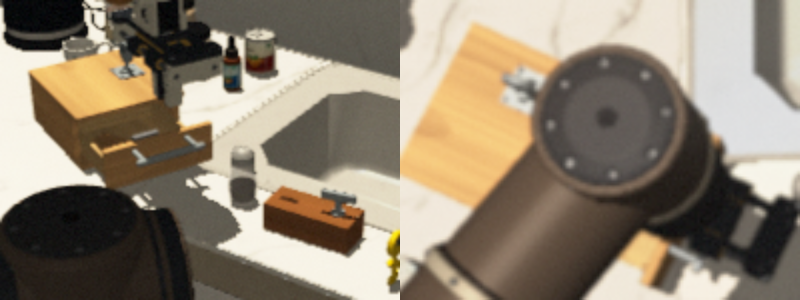

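The picture shows the drawer open, the key standing turned on its plate at (125,60), the T key still in the block at (338,200), the shaker upright and the gripper clear.

```bash
python3 -c "
from h import *
print(robot.job_done(),robot.read_t())"
```

```text
the job is handed in; nothing more can be done
the job is handed in; nothing more can be done
```

The job is handed in at about 49 s of the 62 s allowed: the round key was pushed home, turned to its stop and left standing in the lock, and the drawer was pulled about 95 mm open. The final picture shows the T-headed key still in the block and the salt shaker upright; the espresso cup was not in that picture, and no verdict came back from the judge.

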